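# Send the slide box down the rocker chute

## Robot

A 6-joint arm with a two-finger parallel gripper is mounted at the origin on the work surface. World frame = base frame: x ahead of the robot, y to its left, z up, the work surface at z = 0. Lengths are in mm, angles in rad, forces in N, time in s.
With the tool pointing down it reaches from about 250 to 725 mm from the base axis. Payload 4 kg.
Tool frame: the origin (TCP) lies at the very end of the fingers, on their centre line; the grasp point (between the pads) lies 19 mm behind it; z points along the fingers, y is the line along which they close (so a half turn about z gives the same grasp; the last joint's range is limited). The gripper opens to 85 mm and grips with 20 to 120 N. Pads are 22 mm wide; open, the fingers measure 114 mm over their backs; the gripper's body (76 mm by 85 mm) begins 54 mm behind the grasp point. The pads swing forward as they close: fully open they stand 13 mm farther back than shut.
Start: joints at [-1.129, 0.241, 0.005, 1.335, 0, 1.571], TCP at [213.782, -451.992, 231.306] pointing down, gripper open.
Joint ranges: [-2.72, 2.72], [-1.05, 1.87], [-1.09, 1.28], [-1.99, 2.15], [-1.42, 1.44], [-3.14, 3.14]. Speed limits (rad/s): [2.79, 2.79, 3.14, 3.14, 3.14, 3.14].

## Interface

Orientations are given as a 3x3 rotation matrix whose columns are the frame's x, y, z axes.
In Python, from cell import env gives the robot as it stands. Calls block until the motion is done:
- env.reach(position, orientation): joint-space move of the TCP to a pose.
- env.move_linear(position, frame=None, vel=150): straight line of the TCP; frame=None keeps the orientation; vel is the mean speed in mm/s.
- env.move_joints(angles): joint-space move.
- env.grip(opening, grasp_force=None): opening from 0.0 (shut) to 1.0 (fully open); grasp_force is the grip in N (None keeps the last); returns when the fingers have stopped.
- env.pause(seconds).
- env.inverse_kinematics(position, orientation): joint angles nearest the present ones, or None.
- env.get_state(): the state.
- env.capture(name): name is "scene" or "top" or "wrist"; returns a dict with "pixels" (420x560x3 uint8, red, green, blue), "z_map" (420x560 float32, mm along the optical axis (not along the pixel's ray), 0 where there is no reading), "fx", "fy", "cx", "cy" (pixels), "dist_coeffs" ([k1, k2, p1, p2, k3] as OpenCV has them; the pictures are not rectified), "R" (3x3) and "t" (3): a world point X has camera coordinates R X + t. Camera axes: x right, y down, z forward; pixel columns grow to the right and rows downward; lengths in mm; the calibration is good to about 2 mm. A picture is of the moment at which its call begins.
A pose or a line that the arm cannot do raises env.MotionError and nothing moves.
- env.job_done(): hands the job in; it is judged then, once.
Trained networks look in a picture, given as the dict that the camera call returned (one of the last four; its "shot" number tells which), for a name from the list of things; names that differ only in an ending like _2 or _b are one class to them, and where a whole thing is asked for, a point or a joint stands for the part that bears it (a point fixed in the world has none). Each returns a list of dicts, best first, with "p" (0 to 1); they miss things now and then, are a little off and sometimes report something else, mostly with a low value. They report only what shows in the picture. A call takes as long as a camera call.
- env.look_for(picture, target): "bbox" ([left, top, width, height] in pixels, round what is visible of it).
- env.trace(picture, target): "region" (420x560 bool, what is visible of it) and "bbox" ([left, top, width, height] in pixels, round what is visible of it).
The state is a dict: "t": time; "qpos": joint angles; "qd": joint speeds; "effort": joint torques, N m; "eef_pos": TCP position; "eef_rot": TCP orientation; "wrist_force": force on the tool from outside, world axes, zero at the start; "ft_torque": the same for the moment, N m; "width": opening from 0.0 (shut) to 1.0 (fully open); "gripper_force": force on a finger pad.
Only numpy, scipy, OpenCV 4.12 (cv2) and the standard library are available. Lean on these libraries where they do the work, as an engineer would, in place of code of your own. Each camera call takes 0.05 s, during which the arm holds its last target. There are 200 camera calls.

## Task

Take the round metal canister off the back of the pivoting tray and stand it upright on the cork mat, and draw the chute's slide gate out to its stop. Then lay the flat slide box lengthwise on the chute end of the tray, gently, and let go so that its weight alone tips the tray and it slides down through the open gate into the bay, leaving the tray to swing back level; do not shove the other things on the bench aside.

Things in the scene. Friction and masses are not known exactly. Their poses are not given: they have to be found in the camera images.
- station: Fixed white and aluminium station with slippery surfaces; origin on the bench under the tray's axle. Things travel along its -y: pivoting tray, then fixed chute (y -105 to -225 mm, sloping 29 degrees, inside width 90), slide gate at y -220, then the bay. Its -x side faces the robot. Axle cheeks at x +-55 mm, 50 long, 170 high.
- bay (a point): Centre of the floor of the open-topped bay at the chute's foot, 23 mm above the bench: 90 mm wide (station x), 175 mm long (station y -225 to -400 mm), floor falling 10 degrees to the end wall, so the box slides on to that wall by itself; side walls to 80 mm, end wall to 85 mm above the bench.
- tray (a point): Pivoting aluminium tray; this point lies on its upper face above the axle, 171 mm up when level. From its y +120 mm (back end, closed) to -125 (chute end, open); inside width 78 along x, side lips 12 high, 4 thick. A weight under the back brings it level when empty; it yields to under 1 N at the chute end, so it cannot be felt. A load on the back end keeps it from tipping.
- rocker (a joint): Tilt of the tray, rad: 0 level, at rest; grows as the chute end goes down, up to 0.5 at the stop, in line with the chute.
- gate (a joint): How far the slide gate is drawn, m: 0 shut, 0.07 fully out at its end stop; slides along the station's -x, towards the robot, with about 2 N of friction, and stays where left. Unless drawn out, its steel plate blocks the chute.
- gate_grip (a point): On the gate's upright black grip tab, in its middle, level with its top (135 mm above the bench). The tab is 26 mm along the station's x, 14 along its y, 65 tall. Gate shut, it stands 26 mm clear of the chute's side wall on the robot's side; pinch it from above across its 14 mm.
- box: The slide box: closed flat grey plastic box with a dark seam, 110 (its x) x 62 (y) x 40 mm (z), 0.2 to 0.35 kg; origin at the centre of its underside. Lies flat on the bench, told from the other cases by its shape. With its long side along the tray and its centre 50 to 68 mm from the axle towards the chute, it tips the tray.
- can: The objective canister: upright plain metal cylinder 50 mm in diameter and 75 mm tall with grooves near its top, about 0.22 kg; origin at the centre of its underside. Starts standing on the back end of the tray.
- mat: Square cork mat fixed to the bench, 130 x 130 x 3 mm; origin at the centre of its underside.
- case: Bystander: square grey case 76 x 76 x 45 mm with a dark seam (rim 78 mm); origin at the centre of its underside.
- mailer: Bystander: long slim grey slide case 150 (x) x 38 (y) x 26 mm with a dark clasp; origin at the centre of its underside.
- dish: Bystander: shallow glass dish 90 mm in diameter, 18 mm high; origin under its centre.
- jar: Bystander: white jar 60 mm in diameter, 75 mm high; origin under its centre.
- washbottle: Bystander: white bottle 64 mm in diameter, 170 mm high; origin under its centre.
- amber: Bystander: amber glass bottle 56 mm in diameter, 120 mm high; origin under its centre.
- brush: Bystander: brush 180 mm long lying along its x axis; origin at the middle of its underside.

How it is judged:
By the outcome, as a careful person would: the job done as asked, in the order asked, and still so for the second after the job is handed in, with the robot touching nothing.
It also fails if it takes over 72 s, if anything falls off the work surface, if the arm or the gripper's body presses on something with over 40 N, if the wrist force passes 120 N, or if a joint passes its speed limit or range.

## Working session

There is one attempt and no reset: what is moved stays moved. The work goes in short steps, each a Python script; the robot and the scene stay as the last script left them, time stands still between calls to the robot, and variables do not carry over. Pictures are saved under pics/ and viewed, at most 10 in all, crops included, and the job is handed in when it is done.

```bash
ls; mkdir -p pics; cat > h.py <<'E'
import numpy as np, cv2
from cell import env
def save(c,n): cv2.imwrite(f'pics/{n}.png',c['pixels'][:,:,::-1])
def cloud(c,mask=None):
    """world points (N,3) of masked pixels"""
    z=c['z_map']; m=(z>0) if mask is None else (mask&(z>0))
    v,u=np.nonzero(m)
    K=np.array([[c['fx'],0,c['cx']],[0,c['fy'],c['cy']],[0,0,1.]])
    n=cv2.undistortPoints(np.stack([u,v],1).astype(float)[:,None],K,np.array(c['dist_coeffs'],float))[:,0]
    P=np.c_[n,np.ones(len(n))]*z[v,u][:,None]
    return (P-np.array(c['t']))@np.array(c['R'])
def down(yaw):
    """tool down, tool y (closing line) at angle yaw in world"""
    y=np.array([np.cos(yaw),np.sin(yaw),0]); z=np.array([0,0,-1.])
    return np.stack([np.cross(y,z),y,z],1)
E
python3 - <<'E'
from h import *
ims=[]
for n in ('scene','top'):
    c=env.capture(n); save(c,n+'0'); ims.append(c)
    print(n,np.round(-np.array(c['R']).T@c['t']))
    for t in ['can','box','mat','gate_grip','tray','station','case','mailer','dish','jar','washbottle','amber','brush']:
        r=env.trace(c,t)
        for d in r[:2]:
            P=cloud(c,d['region'])
            if len(P)<5: print(t,d['p'],'few');continue
            hi=P[P[:,2]>np.percentile(P[:,2],95)-8]
            rect=cv2.minAreaRect(hi[:,:2].astype(np.float32))
            print(t,round(d['p'],2),np.round(d['bbox']),'med',np.round(np.median(P,0)),'top',np.round(np.percentile(P[:,2],95)),'rect',np.round(rect[0]),np.round(rect[1]),round(rect[2],1))
E
```

```text
cell.py
pics
scene [1085. -690. 1165.]
can 0.87 [340. 132.  19.  33.] med [601. 172. 228.] top 248.0 rect [596. 185.] [50. 47.] 8.9
box 0.8 [142. 241.  45.  42.] med [ 380. -349.   40.] top 45.0 rect [ 369. -344.] [109.  68.] 78.7
mat 0.55 [354. 129.  33.  34.] med [549. 443.   3.] top 8.0 rect [582. 362.] [108. 330.] 28.3
tray 0.56 [291. 143.  75.  62.] med [592.  93. 172.] top 184.0 rect [591. 121.] [ 89. 249.] 0.8
tray 0.31 [231. 194.  34.  24.] med [404. -24.  12.] top 20.0 rect [413. -32.] [86. 83.] 63.0
station 0.98 [223. 141. 147. 164.] med [599. -24.  65.] top 175.0 rect [590. 121.] [112. 249.] 3.0
station 0.67 [234. 196.  27.  20.] med [403. -23.  12.] top 20.0 rect [411. -29.] [86. 76.] 57.0
case 0.98 [269. 165.  27.  23.] med [430. 103.  45.] top 49.0 rect [424. 113.] [76. 77.] 49.5
mailer 0.62 [283. 138.  44.  17.] med [389. 275.  25.] top 31.0 rect [452. 257.] [126. 254.] 69.3
dish 0.95 [235. 194.  26.  24.] med [407. -24.  12.] top 21.0 rect [433. -55.] [ 86. 145.] 36.5
jar 0.64 [189. 200.  24.  28.] med [ 357. -168.   55.] top 79.0 rect [ 345. -160.] [50. 54.] 33.9
was
[... 1656 characters left out ...]
.] [81. 83.] 46.3
dish 0.42 [185. 176. 174.  54.] med [582.   3.  77.] top 179.0 rect [588. 124.] [106. 244.] 0.4
jar 0.58 [306. 266.  18.  20.] med [ 345. -154.   74.] top 79.0 rect [ 342. -158.] [50. 50.] 46.0
washbottle 0.7 [139. 166.  33.  28.] med [648. 361. 112.] top 171.0 rect [656. 372.] [28. 27.] 4.4
amber 0.63 [242. 139.  22.  22.] med [746.  46.  83.] top 121.0 rect [756.  49.] [24. 25.] 70.5
amber 0.38 [185. 176. 175.  59.] med [582.   3.  78.] top 179.0 rect [588. 124.] [106. 244.] 0.4
brush 0.71 [392. 200.  40.  43.] med [ 513. -478.   18.] top 23.0 rect [ 529. -496.] [ 41. 181.] 46.0
brush 0.47 [265. 241.  26.  23.] med [416. -32.  11.] top 19.0 rect [415. -33.] [86. 81.] 45.2
```

View pics/scene0.png

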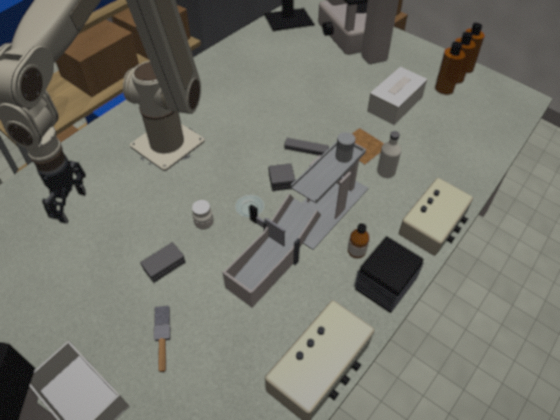

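View pics/top0.png

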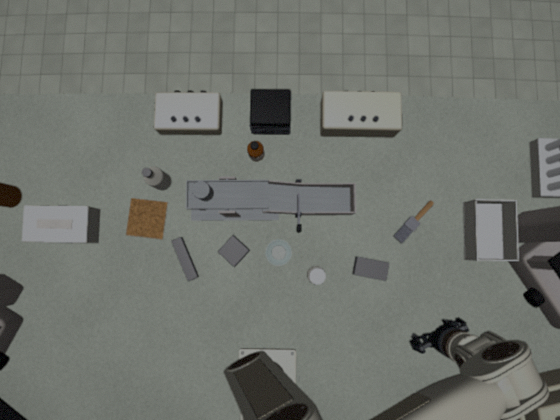

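```bash
python3 - <<'E'
from h import *
# feasibility of planned poses, precise station yaw
c=env.capture('top'); r=env.trace(c,'station')[0]
P=cloud(c,r['region'])
bay=P[(P[:,1]<-105)&(P[:,2]>70)&(P[:,2]<100)]
print('bay walls',cv2.minAreaRect(bay[:,:2].astype(np.float32)))
lip=P[(P[:,2]>179)&(P[:,2]<190)]; print('lips',cv2.minAreaRect(lip[:,:2].astype(np.float32)))
g=P[(P[:,2]>125)&(P[:,2]<145)&(P[:,0]<525)]; print('grip',len(g),cv2.minAreaRect(g[:,:2].astype(np.float32)))
for s in (1,-1):
  L=P[(P[:,2]>179)&(P[:,2]<190)&(s*(P[:,0]-589)>30)&(abs(P[:,1]-124)<110)]; print(len(L),np.polyfit(L[:,1],L[:,0],1), L[:,0].mean())
for n,p,y in [('can',(592,188,215),0),('can',(592,188,215),np.pi/2),('canup',(592,188,330),0),('mat',(526,426,40),0),('grip',(494,-96,100),np.pi/2),('gripout',(424,-96,100),np.pi/2),('box',(367,-342,15),0),('place',(589,64,190),0),('placehi',(589,64,300),0)]:
    for k in (0,np.pi): print(n,round(y,2),np.round(env.inverse_kinematics(p,down(y+k)),2) if env.inverse_kinematics(p,down(y+k)) is not None else None)
print(env.get_state()['t'])
E
```

```text
bay walls ((594.330078125, -193.86279296875), (98.54646301269531, 174.62062072753906), 1.0777912139892578)
lips ((588.31005859375, 123.98709869384766), (85.19120025634766, 243.68174743652344), 0.6448418498039246)
grip 34 ((493.7837219238281, -95.80300903320312), (21.80612564086914, 12.451515197753906), 0.6019864082336426)
113 [-1.49493597e-02  6.31009075e+02] 629.1716924562352
136 [-1.43402143e-02  5.49401766e+02] 547.7239835297796
can 0 [0.31 0.49 0.33 1.41 0.   1.88]
can 0 [ 0.31  0.49  0.33  1.41  0.   -1.26]
can 1.57 [0.31 0.49 0.33 1.41 0.   0.31]
can 1.57 [ 0.31  0.49  0.33  1.41  0.   -2.83]
canup 0 [0.31 0.49 0.63 1.7  0.   1.88]
canup 0 [ 0.31  0.49  0.63  1.7   0.   -1.26]
mat 0 [0.68 0.71 0.25 1.11 0.   2.25]
mat 0 [ 0.68  0.71  0.25  1.11  0.   -0.89]
grip 1.57 [-0.19  0.34 -0.21  1.01  0.   -0.19]
grip 1.57 [-0.19  0.34 -0.21  1.01  0.    2.95]
gripout 1.57 [-0.22  0.22 -0.39  0.96  0.   -0.22]
gripout 1.57 [-0.22  0.22 -0.39  0.96  0.    2.92]
box 0 [-0.75  0.45 -0.32  0.81  0.    0.82]
box 0 [-0.75  0.45 -0.32  0.81  0.   -2.32]
place 0 [0.11 0.44 0.19 1.31 0.   1.68]
place 0 [ 0.11  0.44  0.19  1.31  0.   -1.46]
placehi 0 [0.11 0.42 0.44 1.59 0.   1.68]
placehi 0 [ 0.11  0.42  0.44  1.59  0.   -1.46]
1.5
```

The scene view shows the can at the tray's back (345,145), the gate's black tab (253,212), the box (163,262), and the mat (367,145) beside the wash bottle. The top view shows the can at (202,190), the tab at (298,228), the box at (371,268) and the mat at (147,218). The network positions agree with both pictures. Station origin is about (588.5, 126) with yaw about 0.016.

```bash
cat >> h.py <<'E'
S0=np.array([588.5,126.]); YAW=0.016
def st(x,y,z): # station -> world
    c,s=np.cos(YAW),np.sin(YAW); return [S0[0]+c*x-s*y,S0[1]+s*x+c*y,z]
def stat(m=''):
    s=env.get_state(); print(m,round(s['t'],2),np.round(s['eef_pos'],1),'w',round(s['width'],3),'g',round(s['gripper_force'],1),'F',np.round(s['wrist_force'],1))
E
python3 - <<'E'
from h import *
R=down(np.pi/2+YAW)
env.reach([592,188,330],R); 
env.move_linear([592,188,209],vel=150); stat('at can')
env.grip(0.3,40); stat('gripped')
env.move_linear([592,188,320],vel=120); stat('lifted')
env.move_linear([525,425,320],vel=250)
env.move_linear([525,425,60],vel=200); env.move_linear([525,425,42],vel=40); stat('low')
c=env.capture('scene'); save(c,'can1')
env.grip(1.0); env.move_linear([525,425,170],vel=200); stat('rel')
c=env.capture('top'); save(c,'can2')
for t in('can','mat','tray','gate_grip'):
    for d in env.trace(c,t)[:1]:
        P=cloud(c,d['region']); hi=P[P[:,2]>np.percentile(P[:,2],95)-8]
        print(t,d['p'],np.percentile(P[:,2],95),cv2.minAreaRect(hi[:,:2].astype(np.float32)))
E
```

```text
at can 5.11 [592.7 188.  210.2] w 0.997 g 0.0 F [ 0.6 -0.4  0.4]
gripped 5.54 [592.6 188.2 210.1] w 0.575 g 41.5 F [0.3 0.2 4.2]
lifted 6.62 [591.6 187.9 318.8] w 0.571 g 41.7 F [ 0.3  0.8 -1.8]
low 9.8 [524.7 424.6  42.1] w 0.573 g 42.0 F [-1.6 -1.9  1.9]
rel 11.1 [524.5 424.6 168.8] w 0.999 g 0.0 F [-0.3 -0.8 -0.3]
can 0.66 81.28439277854477 ((514.8442993164062, 419.19171142578125), (29.224300384521484, 48.45175552368164), 23.922821044921875)
mat 0.82 8.365781491743874 ((525.6752319335938, 421.7320861816406), (140.76364135742188, 135.3751678466797), 82.76045989990234)
tray 0.6 183.2435868836397 ((588.6626586914062, 124.0845718383789), (85.52169036865234, 243.45419311523438), 0.8821173906326294)
gate_grip 0.52 137.50288682308022 ((493.68951416015625, -95.81591033935547), (21.786579132080078, 12.48636245727539), 0.6503924131393433)
```

```bash
python3 - <<'E'
from h import *
R=down(np.pi/2+YAW)
env.move_linear([525,425,300],vel=250)
g=np.array([494.,-96.]); u=np.array([-np.cos(YAW),-np.sin(YAW)])
env.grip(0.6)
env.reach([*g,220],R); env.move_linear([*g,103],vel=120); stat('at tab')
env.grip(0.0,30); stat('pinched')
env.move_linear([*(g+u*66),103],vel=60); stat('66')
env.move_linear([*(g+u*73),103],vel=25); stat('73')
env.grip(0.6); stat('open')
env.move_linear([*(g+u*73),230],vel=200)
env.reach([330,-250,230],R)
c=env.capture('scene'); save(c,'gate_s')
c=env.capture('top'); save(c,'gate_t')
for t in('can','mat','gate_grip','box','tray'):
    for d in env.trace(c,t)[:1]:
        P=cloud(c,d['region']); hi=P[P[:,2]>np.percentile(P[:,2],95)-8]
        print(t,d['p'],np.percentile(P[:,2],95),cv2.minAreaRect(hi[:,:2].astype(np.float32)))
big=cv2.resize(np.hstack([cv2.imread('pics/gate_s.png')[100:330,180:420],cv2.imread('pics/gate_t.png')[130:360,110:410]]),None,fx=1.45,fy=1.45)
cv2.imwrite('pics/gate.png',big)
E
```

```text
at tab 15.48 [494.7 -96.1 103.7] w 0.598 g 0.0 F [ 0.4 -0.4  0.4]
pinched 15.9 [494.4 -96.3 103.7] w 0.155 g 33.7 F [-1.1 -0.8  2.3]
66 17.15 [435.4 -97.4 103.8] w 0.158 g 30.9 F [ 22.4  -1.4 -12.7]
73 17.58 [432.5 -97.5 104.8] w 0.158 g 29.6 F [ 30.6   0.4 -16.5]
open 18.03 [419.8 -97.  102.6] w 0.6 g 0.0 F [ 0.  -0.1 -0.1]
mat 0.71 9.15487878329076 ((524.096435546875, 426.877685546875), (136.9584197998047, 134.41773986816406), 83.54308319091797)
gate_grip 0.53 136.75778198593443 ((433.9001159667969, -96.46141815185547), (24.582813262939453, 12.42123031616211), 0.48261865973472595)
box 0.85 43.96990750571998 ((372.8421325683594, -316.5953674316406), (159.4803009033203, 60.33602523803711), 86.7082290649414)
tray 0.69 182.95528250033937 ((588.37353515625, 125.50702667236328), (85.26705932617188, 240.76426696777344), 0.7101767063140869)
```

View pics/gate.png

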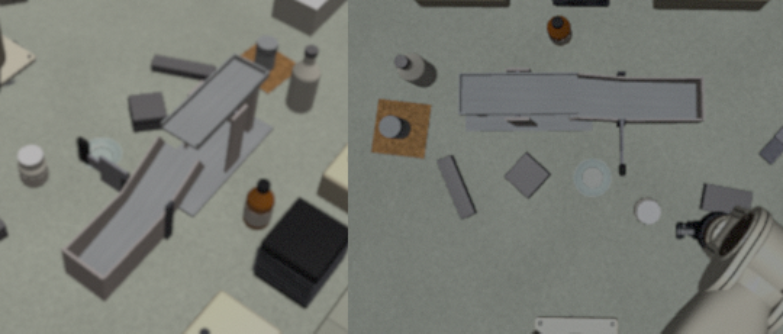

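The crop shows the tab drawn out at (90,150)/(622,168), no plate left across the chute, and the can upright on the mat at (392,127). The tab moved 60 mm and then met a hard 30 N stop. Its position relative to the wall (−158 = −88 − 70) says it started about 10 mm out, so it is now at the stop.

```bash
python3 - <<'E'
from h import *
R=down(-0.192)
env.grip(1.0)
env.reach([367,-341,200],R)
c=env.capture('wrist'); save(c,'w')
d=env.trace(c,'box')
for e in d[:2]:
    P=cloud(c,e['region']); hi=P[(P[:,2]>33)&(P[:,2]<50)]
    print(e['p'],e['bbox'],len(hi),cv2.minAreaRect(hi[:,:2].astype(np.float32)) if len(hi)>5 else '')
stat()
E
```

```text
0.97 [254.6, 140.5, 65.8, 104.4] 6694 ((369.85833740234375, -340.40496826171875), (108.26071166992188, 62.08919906616211), 79.52693939208984)
 21.93 [ 367.  -340.9  200.1] w 1.0 g 0.0 F [-0.6  0.1 -0.2]
```

View pics/w.png

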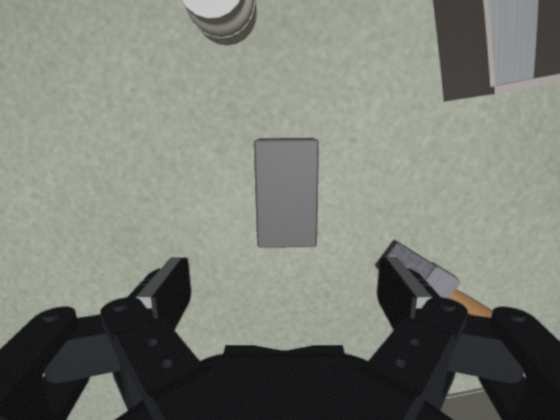

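The wrist view shows the box alone at (287,193), aligned with the closing line; it measures (369, −340.5) with its long side at 79.4°. Grasp it and carry it to a hover over the tray.

```bash
python3 - <<'E'
from h import *
R=down(-0.185); Rp=down(YAW)
p=[368.7,-340.6]
env.move_linear([*p,100],frame=R,vel=200)
env.move_linear([*p,14],vel=100); stat('at box'); 
env.grip(0.4,50); stat('grip'); s=env.get_state(); print('h',s['eef_pos'][2])
env.move_linear([*p,300],vel=200); stat('lift')
env.reach(st(0,-60,300),Rp)
env.move_linear(st(0,-60,220),vel=120); env.pause(.3); stat('hover')
for n in('top','scene'):
    c=env.capture(n); save(c,'hov_'+n)
    P=cloud(c)
    s=P[(abs(P[:,0]-588)<100)&(P[:,1]<160)&(P[:,1]>-60)]
    if n=='top':
        for t in('box','tray','can'):
            for d in env.trace(c,t)[:1]: 
                Q=cloud(c,d['region']); print(t,d['p'],np.percentile(Q,[2,50,98],axis=0).round().tolist())
hs=cv2.imread('pics/hov_scene.png')[110:290,210:410]; ht=cv2.imread('pics/hov_top.png')[130:310,150:350]
cv2.imwrite('pics/hov.png',cv2.resize(np.hstack([hs,ht]),None,fx=2,fy=2,interpolation=cv2.INTER_CUBIC))
E
```

```text
at box 23.59 [ 369.2 -341.1   14.7] w 0.998 g 0.0 F [-0.5 -0.5 -0.4]
grip 23.94 [ 369.4 -341.2   15. ] w 0.72 g 55.9 F [-0.   0.2  6.4]
h 14.999570166069713
lift 25.52 [ 368.2 -340.2  298.7] w 0.716 g 54.9 F [ 0.9  0.2 -3.4]
hover 28.33 [589.8  66.1 220.7] w 0.717 g 54.9 F [-0.9  0.2 -2.3]
box 0.64 [[557.0, 11.0, 170.0], [584.0, 25.0, 245.0], [618.0, 42.0, 321.0]]
tray 0.89 [[548.0, 6.0, 167.0], [580.0, 226.0, 172.0], [626.0, 245.0, 185.0]]
can 0.82 [[501.0, 399.0, 9.0], [522.0, 414.0, 76.0], [546.0, 447.0, 82.0]]
```

View pics/hov.png

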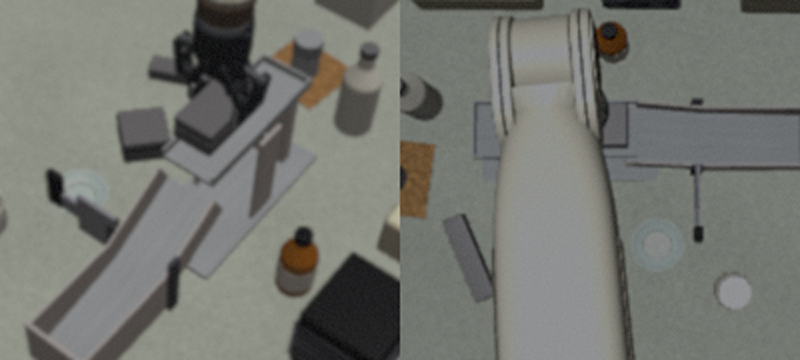

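The hover view shows the box held level and lengthwise over the chute end at (208,115). Its front edge is at y≈11, so its centre sits about 60 mm from the axle. Next: lower it and release.

```bash
python3 - <<'E'
from h import *
env.move_linear(st(-0.5,-60,195),vel=80); env.move_linear(st(-0.5,-60,186.3),vel=20); env.pause(.2); stat('low')
env.grip(1.0); stat('open')
c=env.capture('scene'); save(c,'rel0')
env.pause(1.5); c=env.capture('scene'); save(c,'rel1')
for d in env.trace(c,'box')[:2]: print(d['p'],np.median(cloud(c,d['region']),0))
cv2.imwrite('pics/rel.png',cv2.resize(np.hstack([cv2.imread(f'pics/rel{i}.png')[110:310,210:410] for i in (0,1)]),None,fx=2,fy=2,interpolation=cv2.INTER_CUBIC))
stat()
E
```

```text
low 29.83 [589.   66.  186.3] w 0.713 g 54.9 F [ 1.3 -0.1 -2.5]
open 30.21 [589.2  66.  186.7] w 1.0 g 0.0 F [ 0.5  1.4 -0. ]
0.75 [ 516.61578613 -482.96787516   19.00694296]
0.71 [ 600.4913986  -215.71379466   59.11061613]
 31.86 [589.   66.  186.3] w 1.001 g 0.0 F [0.3 0.8 0.3]
```

View pics/rel.png

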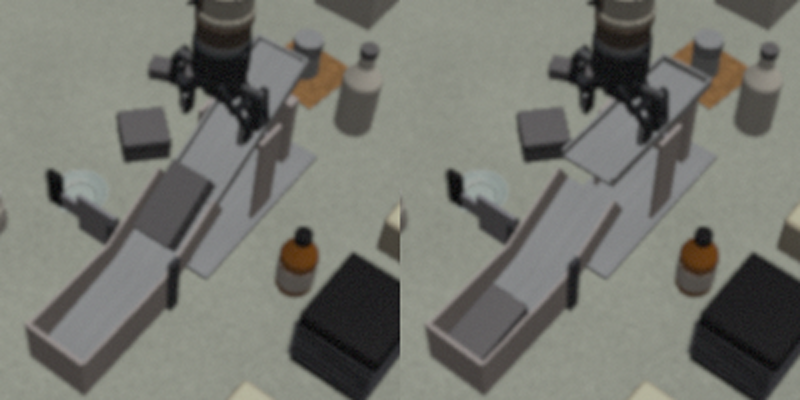

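The left frame shows the tray tipped with the box sliding down the chute at (175,205). The right frame shows the box in the bay at (485,320) and the tray level again. Retract and do a last check.

```bash
python3 - <<'E'
from h import *
env.move_linear(st(-0.5,-60,300),vel=150)
env.reach([300,-300,300],down(YAW)); env.pause(.5)
c=env.capture('top'); save(c,'end')
for t in('can','mat','tray','gate_grip','box','case','mailer','dish','jar','washbottle','amber'):
    for d in env.trace(c,t)[:1]:
        P=cloud(c,d['region']); hi=P[P[:,2]>np.percentile(P[:,2],95)-8]
        r=cv2.minAreaRect(hi[:,:2].astype(np.float32)); print(t,round(d['p'],2),np.percentile(P[:,2],95).round(),np.round(r[0]),np.round(r[1]),round(r[2]))
stat()
E
```

```text
can 0.54 82.0 [523. 424.] [46. 49.] 30
mat 0.98 7.0 [525. 426.] [130. 130.] 84
tray 0.83 183.0 [588. 126.] [ 85. 241.] 1
gate_grip 0.65 136.0 [435. -96.] [21. 12.] 0
box 0.7 68.0 [ 593. -203.] [59. 79.] 1
case 0.27 179.0 [588. 124.] [106. 244.] 1
mailer 0.74 31.0 [390. 285.] [148.  38.] 25
dish 0.85 20.0 [415. -33.] [84. 84.] 1
jar 0.66 79.0 [ 344. -156.] [48. 49.] 3
washbottle 0.94 171.0 [656. 373.] [27. 28.] 89
amber 0.64 122.0 [756.  49.] [24. 24.] 26
 35.58 [ 300. -300.  300.] w 1.0 g 0.0 F [-0.2  0.2  0.6]
```

View pics/end.png

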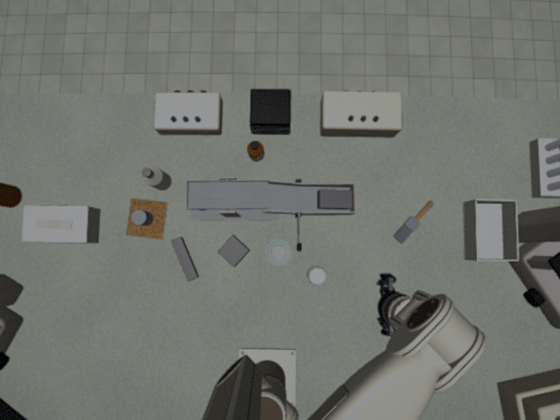

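The final picture shows the can upright on the mat (142,217), the gate tab out (298,246), the box against the bay's end wall (334,198), the tray level, and the bystanders where they were.

```bash
python3 -c "
from cell import env
print(env.job_done())"
```

```text
the job is handed in; nothing more can be done
None
```

The job is handed in at about 36 s of the 72 s allowed: the can stands upright on the mat, the gate is drawn to its stop, the box slid through into the bay under its own weight, the tray is back level and the bystanders are undisturbed.

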